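# Nudge a board carrier onto the locating pins of a rework nest

## Robot

A 6-joint arm with a two-finger parallel gripper is mounted at the origin on the work surface. World frame = base frame: x ahead of the robot, y to its left, z up, the work surface at z = 0. Lengths are in m, angles in rad, forces in N, time in s.
With the tool pointing down it reaches from about 0.3 to 0.875 m from the base axis. Payload 6.4 kg.
Tool frame: the origin (TCP) lies on the centre line of the jaws, within the pads' length; the fingertips stand 17 mm ahead of it and the grasp point (between the pads) lies 2 mm behind it; z points along the fingers, x is the direction in which the jaws open and shut, and the axes are right-handed (so a half turn about z gives the same grasp; the last joint's range is limited). The gripper opens to 85 mm and grips with 20 to 120 N. Pads are 22 mm wide; open, the fingers measure 114 mm over their backs; the gripper's body (76 mm by 85 mm) begins 54 mm behind the grasp point. The pads swing forward as they close: fully open they stand 13 mm farther back than shut.
Start: joints at [-1.491, 0.181, 1.607, -0, 1.354, -0.206], TCP at [0.162, -0.552, 0.212] pointing down, gripper open.
Joint ranges: [-2.99, 2.99], [-0.89, 2.07], [0.3, 2.58], [-1.14, 4.28], [0, 2.63], [-3.12, 3.12]. Speed limits (rad/s): [2.57, 2.57, 3.01, 3.14, 3.14, 3.14].

## Interface

Orientations are given as a unit quaternion [w, x, y, z].
In Python, from bench import ctrl gives the robot as it stands.
- The arm moves only by the tool servo_tool, never from a script. Its argument "increments" is text: rows parted by semicolons, each of 5 numbers parted by spaces: the shift along the tool's x, y, z in cm, then the turn about the tool's z in rad, then the opening, from 0 (shut) to 1 (fully open). In form: dx dy dz yaw gripper; .... A call has 1 to 10 rows; each row shifts and turns the commanded pose from where the row before left it, along the tool's axes as they then stand; what a row does not reach is not made up. A row lasts 1/8 s, in which the tool goes at most 62.5 mm and 10.7 degrees, less where a joint would pass 70% of its speed; a pose out of reach is approached as far as the arm can. A call is refused whole if a number of a shift passes 6.25 or a number of a turn 0.188, either way. A call with a gripper value outside its range is refused whole. The fingers move at their own pace and stop on an object; the grip force is fixed at half the most. Time passes only in rows, so rows that do not move let the fingers close. It gives the time, the measured TCP pose, the force and the opening at its end, in the units of the state.
- ctrl.get_obs(): the state, without advancing time (a new reading comes with each control period).
- ctrl.camera(name): name is "scene" or "top" or "wrist"; returns (picture, depth): 420x560x3 uint8, red, green, blue; 420x560 float32, m along the optical axis (not along the pixel's ray), 0 where there is no reading.
- ctrl.camera_params(name): a dict with "mtx" (3x3 intrinsics, pixels), "position" and "attitude" of the camera in the world; the wrist camera has in their place "tool_from_camera" (4x4, takes a point from camera to tool coordinates, whose origin is the TCP and whose axes are the tool frame's). Camera axes: x right, y down, z forward; pixel columns grow to the right and rows downward; lengths in m; the calibration is good to about 2 mm. A picture is of the moment at which its call begins: read the wrist's pose just before it. camera_params takes no time and is no camera call.
- ctrl.hand_in(): hands the job in, once; it reports no verdict.
The state is a dict: "time_s": time; "q": joint angles; "dq": joint speeds; "joint_efforts": joint torques, N m; "eef_pos": TCP position; "eef_rot": TCP orientation; "wrist_force": force on the tool from outside, world axes, zero at the start; "torque": the same for the moment, N m; "opening": opening from 0.0 (shut) to 1.0 (fully open).
Only numpy, scipy, OpenCV 4.12 (cv2) and the standard library are available. Lean on these libraries where they do the work, as an engineer would, in place of code of your own. Each camera call takes 0.05 s, during which the arm holds its last target.

## Task

The black carrier plate with the green circuit board is riding up on the two brass locating pins of the aluminium nest. Without gripping or lifting it, push it with the fingertips up to the blue fence and along the fence until its two holes drop over the pins and it lies flat on the nest, then take the hand away. Leave everything else on the bench where it is.

Things in the scene. Friction and masses are not known exactly. Their poses are not given: they have to be found in the camera images.
- nest: Fixed aluminium nest on the bench; place and yaw vary. Origin: bench level under the middle of the seat (home of the carrier). +x across the seat to the fence, +y the way the carrier slides home along the fence, z up. Bed: top at z = 12 mm, x -105 to 85, y -127.5 to 97.5 mm. Yellow lines outline the seat (x -60 to 60, y -75 to 75 mm); a red line on bed and fence top marks y = -60, the line of the pins.
- fence (a point): Middle of the inner face of the blue fence, at bed height (nest x 60.5, y -10, z 12 mm). The fence is a straight bar along nest y, y -102.5 to 82.5 mm, 12 mm thick, its top 20 mm above the bed. With the carrier's +x edge against it, the holes are in line with the pins to 0.5 mm.
- pin_a (a point): Centre of the top of the brass pin farther from the fence (nest x -30, y -60, z 18.5 mm). Both pins: 8 mm in diameter, 6.5 mm above the bed, chamfered tops; hidden under the carrier at the start. Nothing but the pins stops the carrier along y.
- pin_b (a point): Centre of the top of the brass pin nearer to the fence (nest x 30, y -60, z 18.5 mm).
- carrier: Loose black plate, 120 (x) x 150 (y) x 8 mm, 0.3 to 0.54 kg; origin at the centre of its underside; axes parallel to the nest's when home. Green board on top at x -48 to 48, y -32 to 68 mm, with parts up to 26 mm above the underside; the strip y -75 to -32 is bare but for the two holes. It slides on the nest under a push of 0.5 to 3 N.
- hole_a (a point): Centre, at the underside, of the carrier's 12 mm through hole farther from the fence (carrier x -30, y -60, z 0 mm). Home: on the axis of pin_a at z = 12 mm. At the start the carrier is 24 to 42 mm short of home (towards nest -y), 3 to 16 mm off the fence at its middle, and turned up to 0.1 rad.
- hole_b (a point): Centre, at the underside, of the 12 mm hole nearer to the fence (carrier x 30, y -60, z 0 mm). Home: on the axis of pin_b at z = 12 mm. Until the holes meet the pins, these carry the plate: its +y edge lies on the bed, its -y edge is high (underside 6.5 to 11 mm above the bed, tilt 2.5 to 4.5 degrees).
- spool: Loose bystander: grey spool of solder wire, 54 mm in diameter, 40 mm tall, standing beyond the fence or off the +y end of the nest; origin at the centre of its underside.
- flux: Loose bystander: amber flux bottle, 40 mm in diameter, 75 mm tall, standing beyond the fence or off the +y end of the nest; origin at the centre of its underside.
- tip_pot: Loose bystander: brass tip-cleaning pot, 56 mm in diameter, 40 mm tall, standing beyond the fence or off the +y end of the nest; origin at the centre of its underside.
- driver: Loose bystander: red-handled screwdriver, 160 mm long, lying on the bench to the robot's left.
- parts_tray: Loose bystander: clear divided tray, 110 x 160 x 35 mm, far right on the bench; origin at the centre of its underside.
- spare_board: Loose bystander: spare green circuit board, 90 x 120 mm, 12 mm tall, flat on the bench to the robot's right; origin at the centre of its underside.
- weight: Loose bystander: steel cylinder, 40 mm in diameter, 30 mm tall, on the bench to the robot's left; origin at the centre of its underside.
There are look-alikes about, which are no part of the job. Leave any purple look-alike of the carrier alone.

How it is judged:
At the end, for the whole second after the job is handed in: Both holes of the carrier are over their own pins (centres within 3.5 mm seen from above), the carrier lies flat on the bed (underside within 1.5 mm of it at the holes and the middle, tilt under 0.02 rad) at rest, and no bystander has moved more than 15 mm (horizontal distance between hole_a and pin_a below 0.0035 m and horizontal distance between hole_b and pin_b below 0.0035 m and z of each of hole_a, hole_b, carrier in the frame of nest below 0.0135 m and angle between carrier's own z axis and vertical below 0.02 rad and linear speed of carrier below 0.01 m/s and distance of each of spool, flux, tip_pot, driver, parts_tray, spare_board, weight from where it was at the start of the episode below 0.015 m); the robot touches nothing.
It fails at once if the carrier is lifted: any of its middle or holes more than 18 mm above the bed, or tipped by more than 0.2 rad (z of any of carrier, hole_a, hole_b in the frame of nest above 0.03 m or angle between carrier's own z axis and vertical above 0.2 rad).
It fails at once if a bystander is pushed about or picked up (moved more than 15 mm) (distance of any of spool, flux, tip_pot, driver, parts_tray, spare_board, weight from where it was at the start of the episode above 0.015 m).
It also fails if it takes over 48 s, if anything falls off the work surface, if the arm or the gripper's body presses on something with over 40 N, if the wrist force passes 120 N, or if a joint passes its speed limit or range.

## Working session

There is one attempt and no reset: what is moved stays moved. The work goes in short steps, Python scripts to look and compute and a tool call to move; the robot and the scene stay as the last step left them, time stands still between calls to the robot, and variables do not carry over. Pictures are saved under pics/ and viewed, and the job is handed in when it is done.

Besides the shell and the picture viewer there is one more tool, called as name(argument=value, ...) on one line, values as JSON. servo_tool: Moves the arm, as the interface text tells. Its arguments: {"type":"object","properties":{"increments":{"type":"string"}},"required":["increments"]}

```bash
ls; mkdir -p pics
python3 - <<'E'
from bench import ctrl
import cv2,numpy as np
o=ctrl.get_obs();print(o)
for n in("top","scene"):
    p,d=ctrl.camera(n);np.savez(f"{n}0.npz",p=p,d=d);cv2.imwrite(f"pics/{n}0.png",p[:,:,::-1]);print(ctrl.camera_params(n))
print(ctrl.camera_params("wrist"))
E
```

```text
pics
{'time_s': 0.0, 'q': array([-1.49130249e+00,  1.81588921e-01,  1.60805250e+00, -7.89627987e-06,
        1.35380577e+00, -2.06321029e-01]), 'dq': array([ 1.73288161e-03, -7.22402683e-04,  6.28625821e-04, -1.53083671e-03,
        8.48895128e-04,  9.72354732e-05]), 'joint_efforts': array([ 8.13587167e-05, -4.44881415e+01, -3.51334798e+01, -3.70401103e-04,
        9.10475152e-03,  3.88617411e-05]), 'eef_pos': array([ 0.16206785, -0.55104608,  0.21153578]), 'eef_rot': array([-6.93363440e-04,  8.00605987e-01, -5.99190449e-01, -6.15701892e-04]), 'wrist_force': array([-0.03489531,  0.12808408, -0.19466752]), 'torque': array([-0.03981265, -0.00073633,  0.02987676]), 'opening': 0.9968792418029239}
{'mtx': array([[465.33490537,   0.        , 272.3047314 ],
       [  0.        , 465.33490537, 225.51094261],
       [  0.        ,   0.        ,   1.        ]]), 'position': array([0.42074041, 0.02039188, 1.17637519]), 'attitude': array([ 0.05027084, -0.70249766,  0.70789771, -0.05339199])}
{'mtx': array([[460.43489587,   0.        , 279.47691052],
       [  0.        , 460.43489587, 209.77912061],
       [  0.        ,   0.        ,   1.        ]]), 'position': array([1.02739301, 0.52490191, 1.06551575]), 'attitude': array([-0.0985104 ,  0.35282196,  0.89118371, -0.26758916])}
{'mtx': array([[294.66784056,   0.        , 272.90010913],
       [  0.        , 294.66784056, 207.64566471],
       [  0.        ,   0.        ,   1.        ]]), 'tool_from_camera': array([[ 9.99999234e-01, -3.75594199e-04,  1.17970783e-03,
         1.90389332e-04],
       [ 4.77312458e-05,  9.63859157e-01,  2.66412320e-01,
        -6.79303891e-02],
       [-1.23713511e-03, -2.66412059e-01,  9.63858436e-01,
        -1.60656178e-01],
       [ 0.00000000e+00,  0.00000000e+00,  0.00000000e+00,
         1.00000000e+00]])}
```

View pics/top0.png

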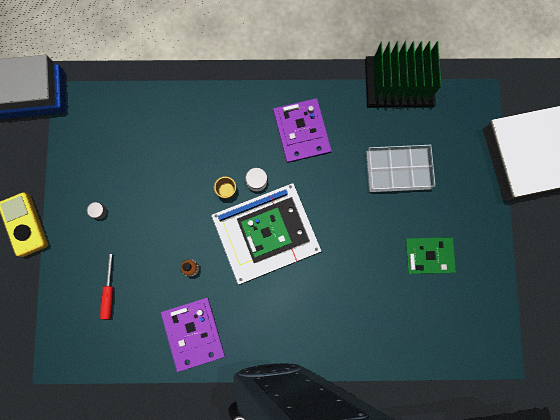

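View pics/scene0.png

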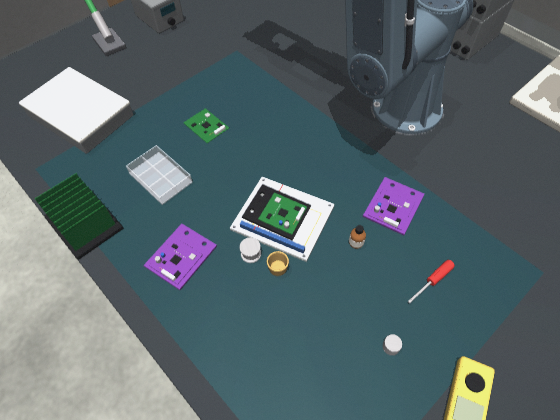

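```bash
cat > h.py <<'E'
import numpy as np,cv2
from scipy.spatial.transform import Rotation as R
from bench import ctrl
def rot(q): return R.from_quat([q[1],q[2],q[3],q[0]]).as_matrix()
def campose(n,obs=None):
    c=ctrl.camera_params(n)
    if n=="wrist":
        T=np.eye(4);T[:3,:3]=rot(obs["eef_rot"]);T[:3,3]=obs["eef_pos"];T=T@c["tool_from_camera"]
        return c["mtx"],T[:3,:3],T[:3,3]
    return c["mtx"],rot(c["attitude"]),c["position"]
def ray(px,z,cam):
    K,Rm,t=cam
    px=np.atleast_2d(px).astype(float)
    d=np.c_[px,np.ones(len(px))]@np.linalg.inv(K).T@Rm.T
    s=(z-t[2])/d[:,2]
    return t+d*s[:,None]
def proj(P,cam):
    K,Rm,t=cam
    c=(np.atleast_2d(P)-t)@Rm
    u=c@K.T
    return u[:,:2]/u[:,2:]
E
python3 - <<'E'
from h import *
p=np.load("top0.npz")["p"];cam=campose("top")
print(cam[1])
c=p[165:300,190:345]
cv2.imwrite("pics/crop0.png",cv2.resize(c[:,:,::-1],None,fx=5,fy=4.4*5/4.4/1.2*1.0 if 0 else 4.4,interpolation=cv2.INTER_CUBIC)) if 0 else cv2.imwrite("pics/crop0.png",cv2.resize(c[:,:,::-1],None,fx=4.4,fy=4.4,interpolation=cv2.INTER_CUBIC))
h=cv2.cvtColor(p,cv2.COLOR_RGB2HSV)
m=((h[...,0]>100)&(h[...,0]<125)&(h[...,1]>130)&(h[...,2]>60)).astype(np.uint8);m[:165]=0;m[300:]=0;m[:,:190]=0;m[:,345:]=0
q=cv2.findNonZero(m)[:,0,:];r=cv2.minAreaRect(q);print("blue",len(q),r)
b=cv2.boxPoints(r);print(ray(b,.032,cam)[:,:2])
m=((h[...,1]<60)&(h[...,2]>150)).astype(np.uint8);m[:165]=0;m[300:]=0;m[:,:190]=0;m[:,345:]=0
n,l,s,ce=cv2.connectedComponentsWithStats(m);print(s)
i=1+np.argmax(s[1:,4]);cs,_=cv2.findContours((l==i).astype(np.uint8),cv2.RETR_EXTERNAL,cv2.CHAIN_APPROX_NONE)
r=cv2.minAreaRect(cs[0]);print(r);print(ray(cv2.boxPoints(r),.012,cam)[:,:2])
E
```

```text
[[-0.00793975 -0.98922486  0.14618872]
 [-0.9999611   0.00729265 -0.00496185]
 [ 0.00384228 -0.14622243 -0.98924428]]
blue 312 ((255.17051696777344, 211.82461547851562), (20.284896850585938, 72.59644317626953), 68.62937927246094)
[[ 0.61581403  0.15063345]
 [ 0.68205714 -0.01871091]
 [ 0.63362766 -0.03661387]
 [ 0.56820955  0.13188809]]
[[     0      0    560    420 231631]
 [   246    168     21     20    337]
 [   212    183    109    101   2362]
 [   273    199      6      5     14]
 [   224    202     49     62    712]
 [   289    208      4      4     12]
 [   248    220      5      6     24]
 [   298    230      4      4     13]
 [   274    234      1      1      1]
 [   247    236      9     16     62]
 [   278    236      7      6     30]
 [   193    260      1      1      1]
 [   197    265      1      1      1]]
((265.5172119140625, 232.79310607910156), (74.64952087402344, 89.50515747070312), 68.19859313964844)
[[ 0.62154469  0.17212084]
 [ 0.70651344 -0.03998275]
 [ 0.52766974 -0.10700091]
 [ 0.44649283  0.10130786]]
```

View pics/crop0.png

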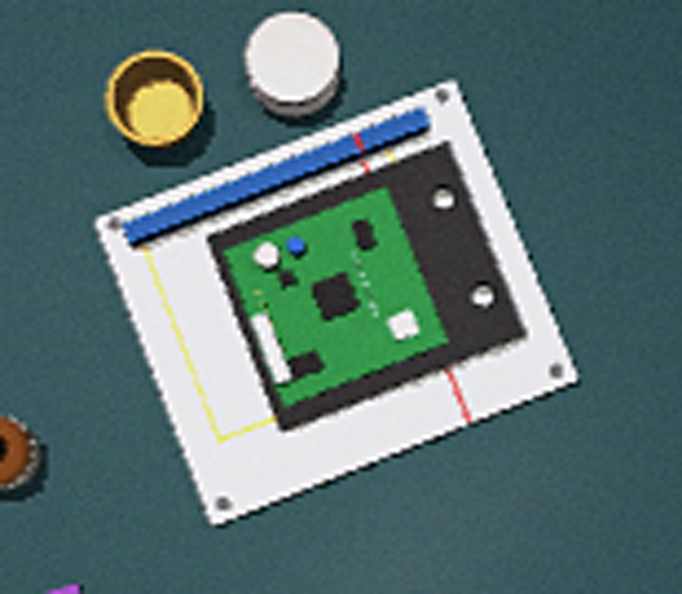

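servo_tool(increments="0 0 0 -0.09 1; -2.36 -3.19 0.25 0 1; -2.36 -3.19 0.25 0 1; -2.36 -3.19 0.25 0 1; -2.36 -3.19 0.25 0 1; -2.36 -3.19 0.25 0 1; -2.36 -3.19 0.25 0 1; -2.36 -3.19 0.25 0 1; -2.36 -3.19 0.25 0 1")

```text
time_s: 1.23
eef_pos: [0.3306, -0.281, 0.1922]
eef_rot: [-0.0, 0.827, -0.563, -0.0]
wrist_force: [0.9, -0.5, 0.2]
opening: 0.998
```

servo_tool(increments="-2.36 -3.19 0.25 0 1; -2.36 -3.19 0.25 0 1; -2.36 -3.19 0.25 0 1; -2.36 -3.19 0.25 0 1; -2.36 -3.19 0.25 0 1; -2.36 -3.19 0.25 0 1; -2.36 -3.19 0.25 0 1; -2.36 -3.19 0.25 0 1; 0 0 0 0 1")

```text
time_s: 2.35
eef_pos: [0.4986, -0.011, 0.1719]
eef_rot: [0.0, 0.828, -0.561, -0.001]
wrist_force: [0.1, 0.8, 0.5]
opening: 1.001
```

Run:
```python
from h import *
o=ctrl.get_obs();print(o["time_s"],o["eef_pos"],o["eef_rot"],o["wrist_force"],o["opening"])
p,d=ctrl.camera("wrist");np.savez("w1.npz",p=p,d=d,pos=o["eef_pos"],rot=o["eef_rot"])
cv2.imwrite("pics/w1.png",p[:,:,::-1])
```

```text
2.35 [ 0.49861587 -0.0110148   0.171853  ] [ 1.64845192e-06  8.27734005e-01 -5.61120367e-01 -5.92346210e-04] [0.11805687 0.83160527 0.50462405] 1.0012105670084104
```

View pics/w1.png

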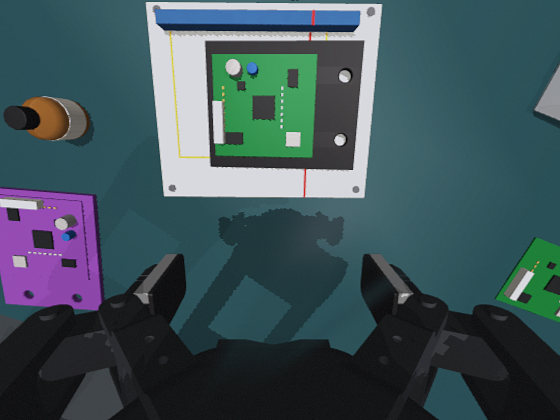

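```bash
cat > meas.py <<'E'
from h import *
def bigcontour(m):
    cs,_=cv2.findContours(m.astype(np.uint8),cv2.RETR_EXTERNAL,cv2.CHAIN_APPROX_NONE)
    return max(cs,key=cv2.contourArea)
def quad(c):
    h=cv2.convexHull(c)
    for e in np.linspace(.01,.1,40):
        q=cv2.approxPolyDP(h,e*cv2.arcLength(h,True),True)
        if len(q)<=4:break
    q=q[:,0].astype(float)
    # refine: fit line to each side from contour points, intersect
    pts=c[:,0].astype(float);L=[]
    for i in range(4):
        a,b=q[i],q[(i+1)%4];u=(b-a)/np.linalg.norm(b-a);n=np.array([-u[1],u[0]])
        s=(pts-a)@u;dd=abs((pts-a)@n)
        k=(s>.12*np.linalg.norm(b-a))&(s<.88*np.linalg.norm(b-a))&(dd<2.5)
        vx,vy,x0,y0=cv2.fitLine(pts[k].astype(np.float32),cv2.DIST_HUBER,0,.01,.01).ravel()
        L.append(np.cross([x0,y0,1],[x0+vx,y0+vy,1]))
    r=[]
    for i in range(4):
        x=np.cross(L[i-1],L[i]);r.append(x[:2]/x[2])
    return np.array(r)
E
python3 - <<'E'
from meas import *
f=np.load("w1.npz");p=f["p"];cam=campose("wrist",dict(eef_pos=f["pos"],eef_rot=f["rot"]))
h=cv2.cvtColor(p,cv2.COLOR_RGB2HSV)
H,S,V=[h[...,i].astype(int) for i in range(3)]
teal=(H>80)&(H<105)&(S>90)
for y,x in((100,120),(150,400),(50,190),(100,370),(30,280),(47,230)):print(p[y,x],h[y,x])
roi=np.zeros(p.shape[:2],bool);roi[0:205,135:395]=1
white=(S<40)&(V>140)&roi
cm=bigcontour(cv2.morphologyEx(white.astype(np.uint8),cv2.MORPH_OPEN,np.ones((2,2))));q=quad(cm);print("bed px",q.round(1))
w=ray(q,.012,cam)[:,:2];print(w.round(4))
# order: find by image: TL,TR,BR,BL
i=np.argsort(np.arctan2(*(q-q.mean(0)).T[::-1]));w=w[i];print(q[i].round(0))
TL,TR,BR,BL=w
y=(TL-TR)+(BL-BR);x=(TL-BL)+(TR-BR)
print("sizes",[np.linalg.norm(v) for v in(TL-TR,BL-BR,TL-BL,TR-BR)])
ay=np.arctan2(y[1],y[0])-np.pi/2;ax=np.arctan2(x[1],x[0]);print("yaw",ax,ay)
yaw=(ax+ay)/2;c=w.mean(0);X=np.array([np.cos(yaw),np.sin(yaw)]);Y=np.array([-X[1],X[0]])
O=c+X*.010+Y*.015;print("O",O,"yaw",yaw)
# fence
bl=(H>103)&(H<125)&(S>130)&(V>100)&roi;bl[40:]=0
q=quad(bigcontour(bl));print("fence px",q.round(1))
g=ray(q,.032,cam)[:,:2]-O;print("fence in nest",(np.c_[g@X,g@Y]*1000).round(1))
inner=[]
# carrier: non white inside
ca=((V<85)&~teal|((H>45)&(H<78)&(S>90)))&roi;ca[:38]=0
k=cv2.morphologyEx(ca.astype(np.uint8),cv2.MORPH_OPEN,np.ones((4,4)))
cv2.imwrite("pics/mask1.png",np.hstack([k*255,bl.astype(np.uint8)*255])[:210])
q=quad(bigcontour(k));print("carrier px",q.round(1))
for z in(.020,.030):
    g=ray(q,z,cam)[:,:2]-O;print(z,(np.c_[g@X,g@Y]*1000).round(1))
E
```

```text
[46 84 92] [ 95 127  92]
[ 67 101 108] [ 95  97 108]
[216 217 222] [115   7 222]
[216 217 222] [115   7 222]
[16 31 57] [109 183  57]
[60 59 62] [130  12  62]
bed px [[146.5   2.8]
 [382.6   4.6]
 [364.6 198.2]
 [164.9 196.4]]
[[ 0.622   0.1664]
 [ 0.7034 -0.0418]
 [ 0.5276 -0.1105]
 [ 0.4469  0.0977]]
[[147.   3.]
 [383.   5.]
 [365. 198.]
 [165. 196.]]
sizes [np.float64(0.2235384131719575), np.float64(0.22326934338506976), np.float64(0.18811419395428988), np.float64(0.18877894013432284)]
yaw 0.37289925767627546 0.37118172408684713
O [0.57884941 0.04556569] yaw 0.3720404908815613
fence px [[155.5   9.5]
 [310.   11.3]
 [310.   24.3]
 [156.2  22.5]]
fence in nest [[ 72.1  81.9]
 [ 71.6 -55.9]
 [ 61.4 -56.4]
 [ 61.7  82.2]]
carrier px [[363.8  42. ]
 [352.6 169.7]
 [211.9 166.5]
 [206.5  42. ]]
0.02 [[  50.4 -109.5]
 [ -71.5 -108.5]
 [ -69.2   40.8]
 [  49.3   40.2]]
0.03 [[  47.9 -106.7]
 [ -70.  -105.8]
 [ -67.8   38.7]
 [  46.8   38.2]]
```

View pics/mask1.png

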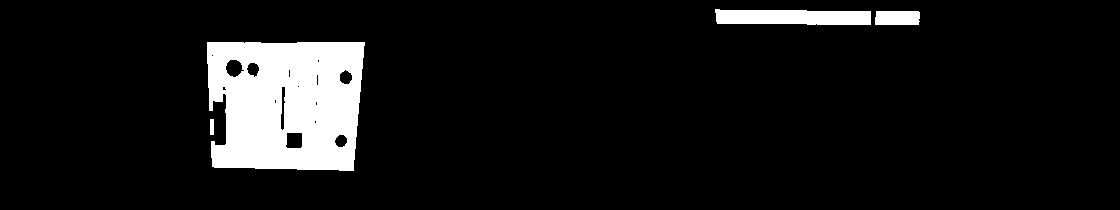

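servo_tool(increments="1.04 0 2 0.0074 1; 0 0 3 0 1; 0 0 3 0 1; 0 0 3 0 1; 0 0 2 0 1; 0 0 0.7 0 1; 0 0 0 0 1")

```text
time_s: 3.28
eef_pos: [0.5018, -0.0233, 0.0355]
eef_rot: [0.0, 0.824, -0.566, -0.0]
wrist_force: [0.4, 0.6, 0.1]
opening: 0.999
```

Run:
```python
from h import *
o=ctrl.get_obs();print(o["time_s"],o["eef_pos"],o["eef_rot"],o["wrist_force"],o["opening"])
p,d=ctrl.camera("wrist");np.savez("w2.npz",p=p,d=d,pos=o["eef_pos"],rot=o["eef_rot"])
s,_=ctrl.camera("scene");s=cv2.resize(s[150:290,200:400],None,fx=2.8,fy=2.8,interpolation=cv2.INTER_CUBIC)[:392,:560]
cv2.imwrite("pics/w2.png",p[:,:,::-1]);cv2.imwrite("pics/s2.png",s[:,:,::-1])
```

```text
3.275 [ 0.50181649 -0.02334946  0.03549174] [ 1.62989865e-04  8.24438596e-01 -5.65951332e-01 -2.54658234e-04] [0.38312965 0.61428182 0.12409715] 0.9989240524415431
```

View pics/w2.png

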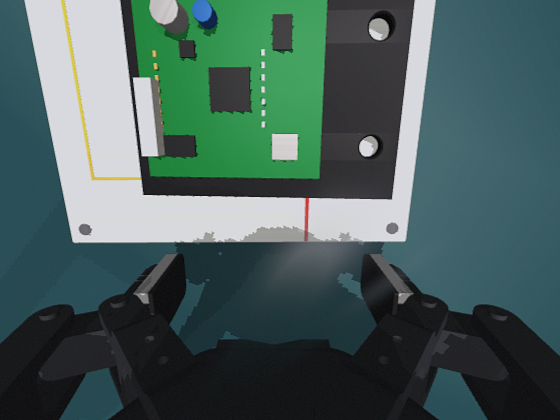

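View pics/s2.png

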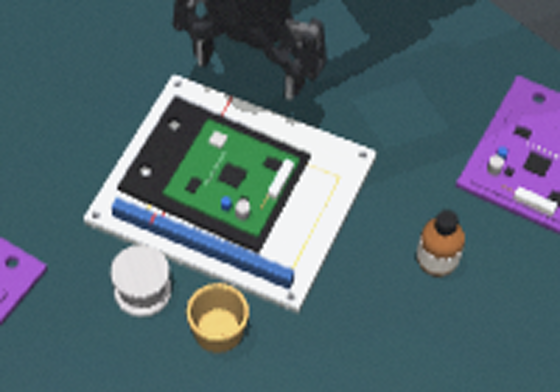

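Run:
```python
from h import *
f=np.load("w2.npz");d=f["d"];c=ctrl.camera_params("wrist");K=c["mtx"];T=c["tool_from_camera"]
pts=[]
for v in range(245,320,1):
    for u in range(120,440):
        if d[v,u]>0:
            P=np.linalg.inv(K)@[u,v,1]*d[v,u];pts.append((*(T[:3,:3]@P+T[:3,3]),u,v))
a=np.array(pts)
for side in(-1,1):
    k=(a[:,2]>-.06)&(a[:,2]<.022)&(side*a[:,0]>0.02)
    b=a[k];b=b[np.argsort(-b[:,2])]
    print(len(b));print((b[:200:8,:3]*1000).round(1).tolist(),b[:3,3:])
    print("y range tip",b[b[:,2]>b[0,2]-.01][:,1].min(),b[b[:,2]>b[0,2]-.01][:,1].max(), "x",b[b[:,2]>b[0,2]-.02][:,0].min(),b[b[:,2]>b[0,2]-.02][:,0].max())
```

```text
1710
[[-43.2, -5.4, -29.7], [-42.9, -9.3, -31.3], [-42.4, -1.2, -31.9], [-42.7, -8.2, -32.2], [-42.5, 8.2, -32.5], [-42.8, -3.9, -33.0], [-42.8, -8.7, -33.3], [-42.1, 0.6, -33.5], [-42.5, -5.3, -33.8], [-42.3, -7.4, -34.0], [-42.7, 5.4, -34.5], [-42.2, 0.5, -34.7], [-43.0, -6.8, -34.9], [-42.6, 7.1, -35.2], [-42.3, 3.9, -35.3], [-43.8, -11.2, -35.6], [-42.6, -2.1, -35.7], [-45.1, -11.3, -35.8], [-42.4, 1.3, -36.0], [-42.5, -2.0, -36.4], [-42.6, 0.0, -36.5], [-42.6, 7.2, -36.8], [-42.3, -6.4, -37.1], [-45.0, -11.5, -37.3], [-42.5, 7.9, -37.5]] [[183. 260.]
 [183. 258.]
 [184. 269.]]
y range tip -0.011907416177621942 0.010830602309267245 x -0.056392191116523056 -0.04185606420940719
1701
[[43.4, 6.2, -30.3], [43.0, -6.7, -31.5], [43.1, 3.1, -31.9], [42.8, 6.3, -32.2], [42.7, 0.6, -32.6], [42.9, 4.2, -33.0], [42.8, -2.4, -33.3], [42.8, -7.2, -33.5], [43.1, -2.7, -33.9], [42.9, 1.9, -34.1], [42.8, 7.2, -34.3], [43.3, 2.8, -34.5], [43.1, 1.5, -34.9], [43.1, -8.9, -35.1], [42.9, 6.5, -35.4], [46.9, -11.2, -35.6], [43.1, -0.1, -35.9], [42.9, -8.4, -36.1], [47.6, -11.4, -36.2], [47.6, -11.0, -36.4], [48.4, -11.6, -36.6], [43.2, -7.7, -36.7], [43.2, -6.7, -36.9], [43.0, -3.3, -37.1], [43.6, -11.5, -37.4]] [[360. 282.]
 [361. 267.]
 [360. 279.]]
y range tip -0.011871576951936802 0.010561042447828337 x 0.042052345180498815 0.056921237394199325
```

Run:
```python
from h import *
f=np.load("w2.npz");R0=rot(f["rot"]);cam=campose("scene")
for z in(-.03,0.004,.017):
    P=[f["pos"]+R0@np.array([x,y,z]) for x in(-.05,.05) for y in (-.011,.011)]
    q=proj(P,cam);print(z,q.round(1).tolist(),((q-[200,150])*2.8).round(0).tolist())
```

```text
-0.03 [[303.4, 186.2], [306.8, 180.2], [270.1, 173.5], [273.7, 167.8]] [[290.0, 101.0], [299.0, 85.0], [196.0, 66.0], [206.0, 50.0]]
0.004 [[303.1, 193.5], [306.3, 187.6], [270.5, 180.9], [273.9, 175.3]] [[289.0, 122.0], [298.0, 105.0], [197.0, 87.0], [207.0, 71.0]]
0.017 [[302.9, 196.2], [306.2, 190.3], [270.6, 183.7], [274.1, 178.1]] [[288.0, 129.0], [297.0, 113.0], [198.0, 94.0], [207.0, 79.0]]
```

Run:
```python
from h import *
f=np.load("w2.npz");d=f["d"];c=ctrl.camera_params("wrist");K=c["mtx"];T=c["tool_from_camera"]
for u,v in((272,342),(272,350),(272,380),(272,410),(230,350),(170,290),(150,300),(120,310),(50,320),(20,400),(272,235),(272,220),(300,100)):
    P=np.linalg.inv(K)@[u,v,1]*d[v,u];t=T[:3,:3]@P+T[:3,3];print(u,v,d[v,u].round(4),(t*1000).round(1),(f["pos"]+rot(f["rot"])@t).round(4))
```

```text
272 342 0.2344 [-0.3 97.6 36.8] [ 0.4107 -0.0582 -0.0012]
272 350 0.0775 [  0.1 -11.2 -95.9] [ 0.5123 -0.0194  0.1314]
272 380 0.0678 [ 1.000e-01 -1.160e+01 -1.059e+02] [ 0.5127 -0.0192  0.1413]
272 410 0.0606 [ 1.000e-01 -1.170e+01 -1.134e+02] [ 0.5128 -0.0192  0.1488]
230 350 0.0773 [-11.  -11.3 -96.1] [ 0.5085 -0.0091  0.1316]
170 290 0.1236 [-42.8  -1.7 -50.6] [0.488  0.0172 0.0861]
150 300 0.1055 [-43.7  -7.9 -67.7] [0.4936 0.0203 0.1032]
120 310 0.0924 [-47.7 -12.3 -80.1] [0.4963 0.0256 0.1156]
50 320 0.0884 [-66.6 -11.8 -84.3] [0.489  0.043  0.1198]
20 400 0.0693 [ -59.2   -5.9 -105.9] [0.4861 0.034  0.1414]
272 235 0.1971 [-0.2  2.2 24.4] [ 0.4997 -0.024   0.0111]
272 220 0.1943 [-0.1 -8.3 24.5] [ 0.5095 -0.0202  0.011 ]
300 100 0.1581 [ 15.  -81.4   7.1] [ 0.5832 -0.008   0.0283]
```

servo_tool(increments="0 0 0 0 0.4; 0 0 0 0 0.4; 0 0 0 0 0.4; 0 0 0 0 0.4")

```text
time_s: 3.88
eef_pos: [0.5022, -0.0228, 0.0356]
eef_rot: [-0.0, 0.825, -0.566, 0.0]
wrist_force: [1.2, 1.0, -0.4]
opening: 0.401
```

Run:
```python
from h import *
o=ctrl.get_obs();print(o["time_s"],o["eef_pos"],o["eef_rot"],o["wrist_force"],o["opening"])
p,d=ctrl.camera("wrist");np.savez("w3.npz",p=p,d=d,pos=o["eef_pos"],rot=o["eef_rot"])
cv2.imwrite("pics/w3.png",p[:,:,::-1])
```

```text
3.875 [ 0.50217667 -0.02275727  0.03557187] [-1.46671659e-05  8.24704113e-01 -5.65564428e-01  6.59771014e-05] [ 1.24396998  1.04474059 -0.38666907] 0.4006645602955875
```

View pics/w3.png

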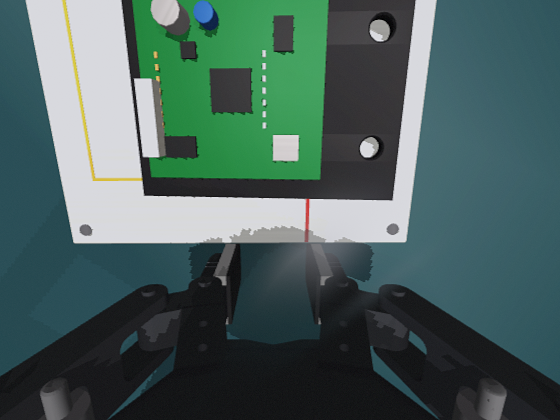

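servo_tool(increments="0 0 0.5 0 1; 0 0 0.5 0 1; 0 0 1 0 1; 0 0 1 0 1; 0 0 1 0 1; 0 0 0.5 0 1; 0 0 0.2 0 1; 0 0 0 0 1")

```text
time_s: 4.92
eef_pos: [0.5023, -0.0228, -0.0115]
eef_rot: [-0.0, 0.825, -0.566, 0.0]
wrist_force: [0.2, 0.0, -0.6]
opening: 1.002
```

Run:
```python
from h import *
o=ctrl.get_obs();print(o["time_s"],o["eef_pos"],o["eef_rot"],o["wrist_force"],o["opening"])
p,d=ctrl.camera("wrist");np.savez("w4.npz",p=p,d=d,pos=o["eef_pos"],rot=o["eef_rot"])
cv2.imwrite("pics/w4.png",p[:,:,::-1])
```

```text
4.925 [ 0.50225427 -0.02282111 -0.01149168] [-1.72376074e-05  8.24653153e-01 -5.65638730e-01  5.71808936e-05] [ 0.24467904  0.03286864 -0.57620293] 1.0020590899212103
```

View pics/w4.png

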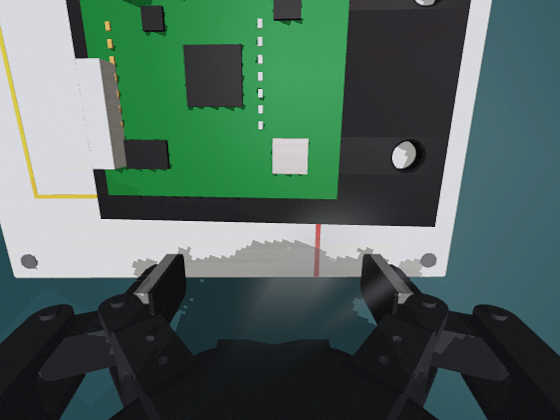

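servo_tool(increments="0 0 0.1 0 1; 0 0 0.1 0 1; 0 0 0.1 0 1; 0 0 0.1 0 1; 0 0 0 0 1")

```text
time_s: 5.6
eef_pos: [0.502, -0.0228, -0.0156]
eef_rot: [0.0, 0.825, -0.566, -0.0]
wrist_force: [0.7, -0.4, 0.1]
opening: 1.0
```

servo_tool(increments="0 0 0.1 0 1; 0 0 0 0 1")

```text
time_s: 5.85
eef_pos: [0.5021, -0.0228, -0.0166]
eef_rot: [0.0, 0.825, -0.566, -0.0]
wrist_force: [-1.0, 0.1, 0.3]
opening: 0.999
```

servo_tool(increments="0 0 0.1 0 1; 0 0 0 0 1")

```text
time_s: 6.1
eef_pos: [0.5021, -0.0228, -0.0176]
eef_rot: [0.0, 0.825, -0.566, -0.0]
wrist_force: [-0.4, 0.2, 0.3]
opening: 1.004
```

servo_tool(increments="0 0 0.1 0 1; 0 0 0 0 1")

```text
time_s: 6.35
eef_pos: [0.5021, -0.0228, -0.0186]
eef_rot: [0.0, 0.825, -0.566, -0.0]
wrist_force: [-0.0, -0.7, -0.3]
opening: 1.003
```

servo_tool(increments="0 0 0.1 0 1; 0 0 0 0 1")

```text
time_s: 6.6
eef_pos: [0.5021, -0.0228, -0.0196]
eef_rot: [0.0, 0.825, -0.566, -0.0]
wrist_force: [-0.1, 0.1, -0.6]
opening: 0.999
```

Run:
```python
from h import *
o=ctrl.get_obs()
p,d=ctrl.camera("wrist");np.savez("w5.npz",p=p,d=d,pos=o["eef_pos"],rot=o["eef_rot"])
s,_=ctrl.camera("scene");s=s[150:290,200:400];s=cv2.resize(s,None,fx=4,fy=4,interpolation=cv2.INTER_CUBIC)
cv2.imwrite("pics/w5.png",p[:,:,::-1]);cv2.imwrite("pics/s5.png",s[:,:,::-1])
c=ctrl.camera_params("wrist");K=c["mtx"];T=c["tool_from_camera"]
for u,v in((183,256),(183,262),(180,270),(365,262),(215,245),(272,240),(230,255),(320,250)):
    P=np.linalg.inv(K)@[u,v,1]*d[v,u];t=T[:3,:3]@P+T[:3,3];print(u,v,d[v,u].round(4),(t*1000).round(1),(o["eef_pos"]+rot(o["eef_rot"])@t).round(4))
```

```text
183 256 0.1408 [-42.6  -8.1 -31. ] [0.4943 0.0199 0.0114]
183 262 0.1404 [-42.5  -5.6 -32.2] [0.492  0.0188 0.0126]
180 270 0.1363 [-42.6  -3.8 -36.9] [0.4902 0.0184 0.0173]
365 262 0.1359 [ 42.9  -7.5 -36.4] [ 0.5245 -0.06    0.0168]
215 245 0.1392 [-27.  -13.8 -31.1] [0.5052 0.0074 0.0115]
272 240 0.138 [ -0.  -16.5 -31.7] [ 0.5175 -0.0168  0.0121]
230 255 0.1406 [-20.1  -8.7 -31.1] [ 0.5029 -0.0009  0.0115]
320 250 0.1396 [ 22.7 -11.4 -31.5] [ 0.5208 -0.0398  0.0119]
```

View pics/w5.png

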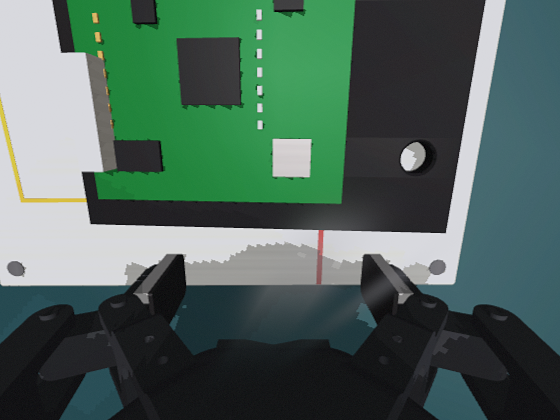

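View pics/s5.png

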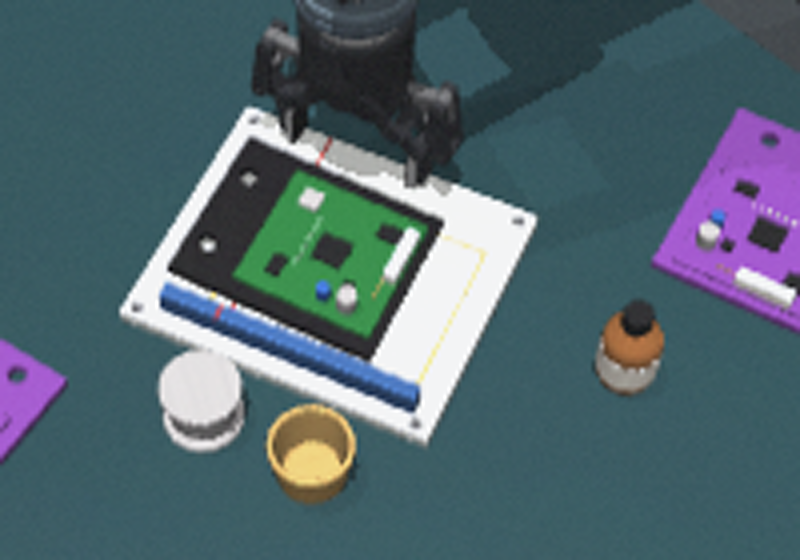

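servo_tool(increments="0 0 -0.3 -0.0034 1; 0 -0.5 0 0 1; 0 -0.5 0 0 1; 0 -0.2 0 0 1; 0 -0.2 0 0 1; 0 -0.2 0 0 1; 0 -0.2 0 0 1; 0 -0.2 0 0 1; 0 0 0 0 1")

```text
time_s: 7.82
eef_pos: [0.521, -0.0155, -0.0165]
eef_rot: [-0.0, 0.826, -0.564, 0.0]
wrist_force: [-0.2, -1.4, -0.3]
opening: 1.003
```

servo_tool(increments="0 -0.1 0 0 1; 0 -0.1 0 0 1;0 0 0 0 1")

```text
time_s: 8.2
eef_pos: [0.5227, -0.0148, -0.0165]
eef_rot: [-0.0, 0.826, -0.564, 0.0]
wrist_force: [0.1, -0.2, 0.0]
opening: 0.996
```

Run:
```python
from h import *
o=ctrl.get_obs();print(o["time_s"],o["eef_pos"],o["eef_rot"],o["wrist_force"])
p,d=ctrl.camera("wrist");np.savez("w6.npz",p=p,d=d,pos=o["eef_pos"],rot=o["eef_rot"])
cv2.imwrite("pics/w6.png",p[:,:,::-1])
```

```text
8.2 [ 0.52271548 -0.01476692 -0.01651528] [-4.78014570e-05  8.25619390e-01 -5.64227453e-01  4.56019862e-05] [ 0.13725585 -0.17470392  0.04362035]
```

View pics/w6.png

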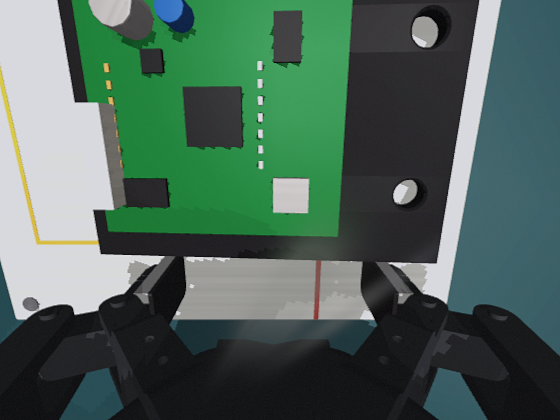

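servo_tool(increments="0 -0.1 0 0 1; 0 -0.1 0 0 1;0 0 0 0 1")

```text
time_s: 8.62
eef_pos: [0.5246, -0.014, -0.0165]
eef_rot: [-0.0, 0.826, -0.564, 0.0]
wrist_force: [-0.1, -0.6, -0.2]
opening: 1.0
```

servo_tool(increments="0 -0.1 0 0 1; 0 -0.1 0 0 1;0 0 0 0 1")

```text
time_s: 9.0
eef_pos: [0.5265, -0.0133, -0.0165]
eef_rot: [-0.0, 0.826, -0.564, 0.0]
wrist_force: [-1.6, -0.5, -0.2]
opening: 1.006
```

Run:
```python
from h import *
o=ctrl.get_obs();print(o["time_s"],o["eef_pos"],o["eef_rot"],o["wrist_force"])
p,d=ctrl.camera("wrist");np.savez("w7.npz",p=p,d=d,pos=o["eef_pos"],rot=o["eef_rot"])
s,_=ctrl.camera("top");s=s[165:300,190:345]
cv2.imwrite("pics/w7.png",p[:,:,::-1]);cv2.imwrite("pics/t7.png",cv2.resize(s[:,:,::-1],None,fx=4.4,fy=4.4,interpolation=cv2.INTER_CUBIC))
```

```text
9.0 [ 0.52654949 -0.01328978 -0.01647986] [-9.50087705e-05  8.25633775e-01 -5.64206387e-01  1.14218986e-04] [-1.59800029 -0.46605421 -0.15886962]
```

View pics/w7.png

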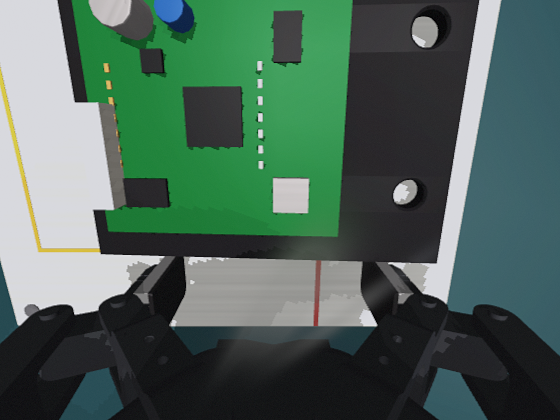

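View pics/t7.png

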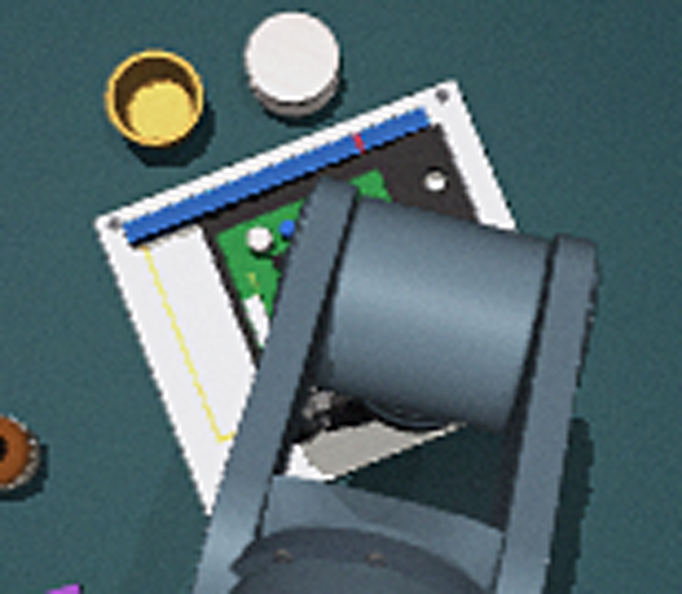

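servo_tool(increments="0 -0.05 0 0 1; 0 -0.05 0 0 1;0 0 0 0 1")

```text
time_s: 9.48
eef_pos: [0.5265, -0.0132, -0.0167]
eef_rot: [0.001, 0.826, -0.564, -0.001]
wrist_force: [-3.6, -3.7, 1.5]
opening: 0.999
```

servo_tool(increments="0 -0.05 0 0 1; 0 -0.05 0 0 1;0 0 0 0 1")

```text
time_s: 9.85
eef_pos: [0.5264, -0.0131, -0.0169]
eef_rot: [0.001, 0.826, -0.564, -0.001]
wrist_force: [-7.5, -4.2, 3.3]
opening: 0.996
```

servo_tool(increments="0 1 0 0 1; 0 1 0 0 1; 0 0 -3 0 0.7; 0 0 -4 0 0.7; 3 -2 0 -0.17 0.7")

```text
time_s: 10.48
eef_pos: [0.5404, -0.0403, 0.0569]
eef_rot: [-0.001, 0.872, -0.49, 0.003]
wrist_force: [1.1, 0.4, 0.2]
opening: 0.695
```

```bash
cat > to.py <<'E'
import sys
from h import *
O=np.array([.57885,.04557]);yaw=.37204
X=np.array([np.cos(yaw),np.sin(yaw)]);Y=np.array([-X[1],X[0]])
o=ctrl.get_obs();R0=rot(o["eef_rot"]);d=o["eef_pos"][:2]-O
print("t",o["time_s"],"nest mm",(d@X*1000).round(1),(d@Y*1000).round(1),"z",o["eef_pos"][2].round(4),"F",o["wrist_force"].round(1),"op",o["opening"])
ta=np.arctan2(R0[1,0],R0[0,0])
print("tool x angle rel nest",(ta-yaw))
if len(sys.argv)>2:
    tx,ty=map(float,sys.argv[1:3]);g=(O+X*tx/1000+Y*ty/1000)-o["eef_pos"][:2]
    print("shift cm tool",(R0.T@np.r_[g,0])[:2]*100,"yaw to 0:",(ta-yaw))
E
python3 to.py 0 -135
```

```text
t 10.475 nest mm -67.0 -66.0 z 0.0569 F [1.1 0.4 0.2] op 0.6951382909834123
tool x angle rel nest -1.3957974886635476
shift cm tool [ 7.96086685 -5.39551177] yaw to 0: -1.3957974886635476
```

servo_tool(increments="3.98 -2.7 0 0 0.7; 3.98 -2.7 0 0 0.7; 0 0 0 -0.1745 0.7; 0 0 0 -0.1745 0.7; 0 0 0 -0.1745 0.7; 0 0 0 -0.1745 0.7; 0 0 0 -0.1745 0.7; 0 0 0 -0.1745 0.7; 0 0 0 -0.1745 0.7; 0 0 0 -0.1745 0.7")

```text
time_s: 11.72
eef_pos: [0.6261, -0.081, 0.0534]
eef_rot: [-0.0, 0.983, 0.185, 0.0]
wrist_force: [0.1, 0.7, -0.2]
opening: 0.693
```

```bash
python3 to.py 0 -135
python3 - <<'E'
from h import *
o=ctrl.get_obs()
p,d=ctrl.camera("wrist");np.savez("w8.npz",p=p,d=d,pos=o["eef_pos"],rot=o["eef_rot"])
cv2.imwrite("pics/w8.png",p[:,:,::-1])
c=ctrl.camera_params("wrist");K=c["mtx"];T=c["tool_from_camera"]
v,u=np.mgrid[235:320,120:440];z=d[235:320,120:440]
P=np.stack([(u-K[0,2])/K[0,0]*z,(v-K[1,2])/K[1,1]*z,z],-1)@T[:3,:3].T+T[:3,3]
P=P[(z>0)]
for s in(-1,1):
    k=(s*P[:,0]>.015)&(abs(P[:,0])<.06)&(P[:,2]>-.08)&(P[:,2]<0)&(abs(P[:,1])<.014);a=P[k]
    print(s,"tip z",np.sort(a[:,2])[-20:][::5],"x",a[a[:,2]>a[:,2].max()-.008][:,0].min(),a[a[:,2]>a[:,2].max()-.008][:,0].max(),"y",a[a[:,2]>a[:,2].max()-.015][:,1].min())
E
```

```text
t 11.725 nest mm -2.0 -135.1 z 0.0534 F [ 0.1  0.7 -0.2] op 0.6931821022766513
tool x angle rel nest 0.0006240081863088665
shift cm tool [ 0.19734806 -0.0068668 ] yaw to 0: 0.0006240081863088665
-1 tip z [-0.02478697 -0.02445929 -0.02438063 -0.02377005] x -0.04153980053985768 -0.029484444204957033 y -0.011583434534953571
1 tip z [-0.02470097 -0.02451203 -0.02420662 -0.02338853] x 0.029657476496824396 0.041635392749033294 y -0.01131555713739315
```

View pics/w8.png

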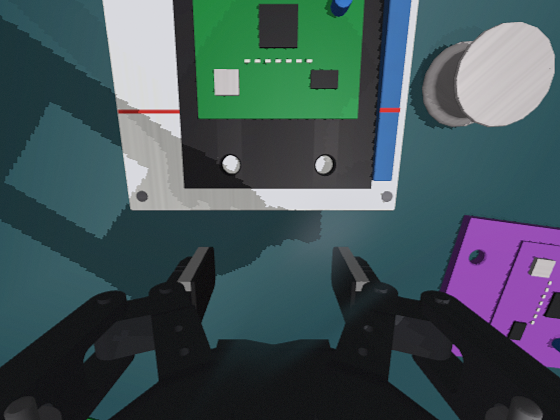

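servo_tool(increments="0.2 0 2 0 0.7; 0 0 3 0 0.7; 0 0 1.2 0 0.7; 0 -0.4 0 0 0.7; 0 -0.4 0 0 0.7; 0 -0.4 0 0 0.7; 0 -0.2 0 0 0.7; 0 -0.2 0 0 0.7; 0 -0.2 0 0 0.7; 0 -0.2 0 0 0.7")

```text
time_s: 13.02
eef_pos: [0.6212, -0.0617, -0.0084]
eef_rot: [0.0, 0.983, 0.182, 0.0]
wrist_force: [0.0, -1.1, -0.1]
opening: 0.703
```

servo_tool(increments="0 -0.2 0 0 0.7; 0 -0.2 0 0 0.7; 0 -0.2 0 0 0.7; 0 -0.2 0 0 0.7")

```text
time_s: 13.52
eef_pos: [0.6182, -0.0539, -0.0085]
eef_rot: [-0.0, 0.983, 0.182, 0.0]
wrist_force: [1.5, -1.3, -0.6]
opening: 0.703
```

```bash
python3 to.py
python3 - <<'E'
from h import *
o=ctrl.get_obs()
p,d=ctrl.camera("wrist");np.savez("w9.npz",p=p,d=d,pos=o["eef_pos"],rot=o["eef_rot"])
cv2.imwrite("pics/w9.png",p[:,:,::-1])
E
```

```text
t 13.525 nest mm 0.5 -107.0 z -0.0085 F [ 1.5 -1.3 -0.6] op 0.7031984870061143
tool x angle rel nest -0.005078633092413631
```

View pics/w9.png

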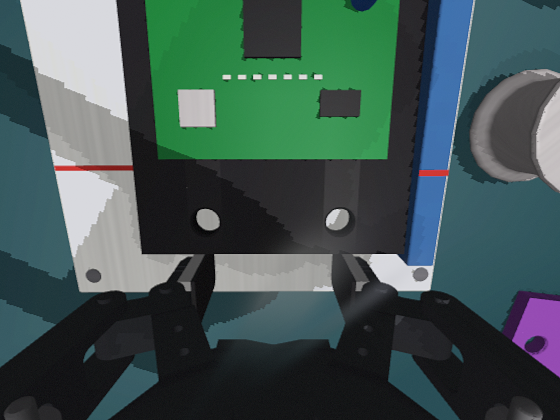

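servo_tool(increments="0 -0.2 0 -0.005 0.7; 0 -0.2 0 0 0.7; 0 -0.2 0 0 0.7; 0 -0.2 0 0 0.7; 0 -0.2 0 0 0.7; 0 -0.2 0 0 0.7; 0 -0.2 0 0 0.7; 0 0 0 0 0.7")

```text
time_s: 14.58
eef_pos: [0.613, -0.0407, -0.0085]
eef_rot: [-0.0, 0.983, 0.185, -0.0]
wrist_force: [1.1, -0.6, 0.8]
opening: 0.7
```

```bash
python3 to.py
python3 - <<'E'
from h import *
o=ctrl.get_obs()
p,d=ctrl.camera("wrist");np.savez("w10.npz",p=p,d=d,pos=o["eef_pos"],rot=o["eef_rot"])
cv2.imwrite("pics/w10.png",p[:,:,::-1])
E
```

```text
t 14.575 nest mm 0.5 -92.8 z -0.0085 F [ 1.1 -0.6  0.8] op 0.7000274890066976
tool x angle rel nest 0.00010289074361857775
```

View pics/w10.png

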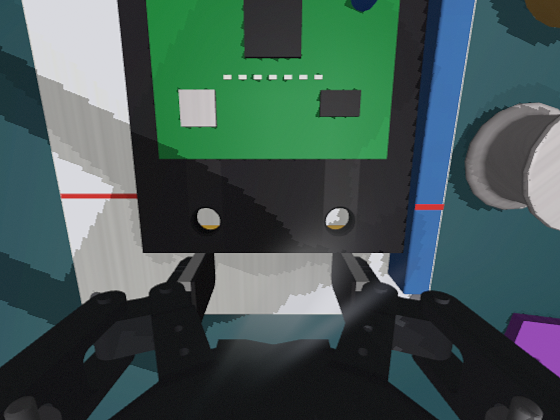

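Run:
```python
from h import *
p=np.load("w10.npz")["p"]
a=p[195:240,180:365];cv2.imwrite("pics/c10.png",cv2.resize(a[:,:,::-1],None,fx=4.3,fy=4.3,interpolation=cv2.INTER_CUBIC))
f=np.load("w10.npz");cam=campose("wrist",dict(eef_pos=f["pos"],eef_rot=f["rot"]))
O=np.array([.57885,.04557]);yaw=.37204
X=np.array([np.cos(yaw),np.sin(yaw)]);Y=np.array([-X[1],X[0]])
for n in((-30,-60,18.5),(30,-60,18.5),(-30,-60,12),(-30,-66,28),(30,-66,28),(60.5,-75,30),(60.5,-60,32),(-60,-81,28)):
    print(n,proj([*(O+X*n[0]/1e3+Y*n[1]/1e3),n[2]/1e3],cam).round(1))
for z in(.02,.024,.028):
    g=ray([[142,252],[405,252],[208,219],[337,219]],z,cam)[:,:2]-O;print(z,(np.c_[g@X,g@Y]*1e3).round(1).tolist())
```

```text
(-30, -60, 18.5) [[207.2 202.3]]
(30, -60, 18.5) [[335.2 202.3]]
(-30, -60, 12) [[210. 199.]]
(-30, -66, 28) [[203.4 220.8]]
(30, -66, 28) [[338.8 220.8]]
(60.5, -75, 30) [[407.1 241.4]]
(60.5, -60, 32) [[413.5 210.2]]
(-60, -81, 28) [[139.7 252.1]]
0.02 [[-62.8, -84.5], [65.0, -84.6], [-29.7, -67.7], [31.0, -67.7]]
0.024 [[-60.9, -82.7], [63.1, -82.8], [-28.8, -66.4], [30.1, -66.5]]
0.028 [[-59.0, -81.0], [61.1, -81.0], [-27.9, -65.2], [29.1, -65.2]]
```

View pics/c10.png

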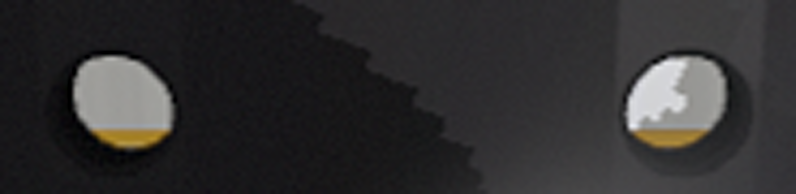

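servo_tool(increments="0 -0.1 0 0 0.7; 0 -0.1 0 0 0.7; 0 -0.1 0 0 0.7; 0 -0.1 0 0 0.7; 0 -0.1 0 0 0.7; 0 0 0 0 0.7")

```text
time_s: 15.38
eef_pos: [0.6113, -0.0362, -0.0085]
eef_rot: [-0.0, 0.983, 0.185, -0.0]
wrist_force: [1.2, -0.3, 0.5]
opening: 0.703
```

```bash
python3 to.py
python3 - <<'E'
from h import *
o=ctrl.get_obs()
p,d=ctrl.camera("wrist");np.savez("w11.npz",p=p,d=d,pos=o["eef_pos"],rot=o["eef_rot"])
cv2.imwrite("pics/w11.png",p[:,:,::-1])
E
```

```text
t 15.375 nest mm 0.5 -87.9 z -0.0085 F [ 1.2 -0.3  0.5] op 0.7025604655528528
tool x angle rel nest 9.619995263893122e-05
```

View pics/w11.png

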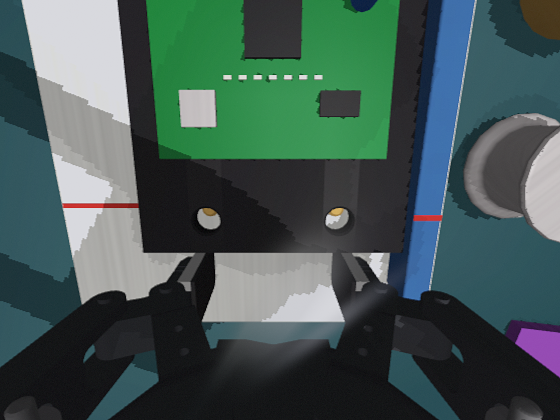

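Both pin tops now show at the upper rim of the holes, near (208,211) and (337,211), and are centred sideways. I'll keep going in 0.5–1 mm steps.

servo_tool(increments="0 -0.05 0 0 0.7; 0 -0.05 0 0 0.7; 0 -0.05 0 0 0.7; 0 -0.05 0 0 0.7; 0 0 0 0 0.7")

```text
time_s: 16.05
eef_pos: [0.6106, -0.0344, -0.0085]
eef_rot: [-0.0, 0.983, 0.185, -0.0]
wrist_force: [0.4, -0.2, -0.5]
opening: 0.699
```

```bash
python3 to.py
python3 - <<'E'
from h import *
o=ctrl.get_obs()
p,d=ctrl.camera("wrist");np.savez("w12.npz",p=p,d=d,pos=o["eef_pos"],rot=o["eef_rot"])
cv2.imwrite("pics/w12.png",p[:,:,::-1])
E
```

```text
t 16.05 nest mm 0.5 -86.1 z -0.0085 F [ 0.4 -0.2 -0.5] op 0.6994349209755395
tool x angle rel nest 7.083749805525397e-05
```

View pics/w12.png

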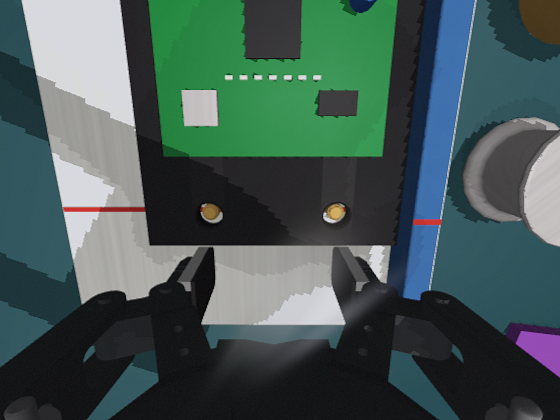

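servo_tool(increments="0 0.5 0 0 0.7; 0 1 0 0 0.7; 0 1 0 0 0.7; 0 1 -3 0 0.7; 0 0 -5 0 0.7; 0 0 -5 0 0.7; 0 0 0 0 0.7")

```text
time_s: 16.98
eef_pos: [0.6272, -0.069, 0.1272]
eef_rot: [0.002, 0.983, 0.185, 0.005]
wrist_force: [0.2, -0.9, 0.2]
opening: 0.698
```

```bash
python3 to.py
python3 - <<'E'
from meas import *
o=ctrl.get_obs()
p,d=ctrl.camera("wrist");np.savez("w13.npz",p=p,d=d,pos=o["eef_pos"],rot=o["eef_rot"])
t,_=ctrl.camera("top");cv2.imwrite("pics/t13.png",t[:,:,::-1])
cv2.imwrite("pics/w13.png",p[:,:,::-1])
O=np.array([.57885,.04557]);yaw=.37204
X=np.array([np.cos(yaw),np.sin(yaw)]);Y=np.array([-X[1],X[0]])
cam=campose("wrist",o);K=cam[0]
h=cv2.cvtColor(p,cv2.COLOR_RGB2HSV)
def toN(P):
    g=P[...,:2]-O;return np.stack([g@X*1e3,g@Y*1e3,P[...,2]*1e3],-1)
v,u=np.mgrid[:420,:560];P=np.stack([(u-K[0,2])/K[0,0]*d,(v-K[1,2])/K[1,1]*d,d],-1)@cam[1].T+cam[2];N=toN(P)
# black plate surface, bed surface heights by fit
blk=(h[...,2]<85)&(h[...,1]<80)&(abs(N[...,0])<57)&(N[...,1]>-73)&(N[...,1]<-35)&(d>0)&(N[...,2]>5)
strip=N[blk];print("strip n",len(strip),"z med",np.median(strip[:,2]))
edge=(N[...,0]<-51)&(N[...,0]>-58)&(N[...,1]>-70)&(N[...,1]<70)&(d>0);e=N[edge]
print("edge strip z vs y",[(y,np.median(e[abs(e[:,1]-y)<8,2]).round(2)) for y in(-60,-30,0,30,60) if (abs(e[:,1]-y)<8).any()])
bed=(N[...,0]<-70)&(N[...,0]>-98)&(d>0)&(h[...,1]<40);b=N[bed]
print("bed z vs y",[(y,np.median(b[abs(b[:,1]-y)<8,2]).round(2)) for y in(-60,-30,0,30,60) if (abs(b[:,1]-y)<8).any()])
br=((h[...,0]>10)&(h[...,0]<32)&(h[...,1]>90)&(N[...,1]>-75)&(N[...,1]<-45)&(abs(N[...,0])<50))
n,l,s,c=cv2.connectedComponentsWithStats(br.astype(np.uint8));print([(x[4],q.round(1).tolist(),toN(ray(q,.0185,cam))[0].round(1).tolist()) for x,q in zip(s[1:],c[1:]) if x[4]>5])
E
```

```text
t 16.975 nest mm 3.4 -124.3 z 0.1272 F [ 0.2 -0.9  0.2] op 0.6977252170087456
tool x angle rel nest -0.0005657280391047625
strip n 5547 z med 19.195099825770278
edge strip z vs y [(-60, np.float64(19.22)), (-30, np.float64(19.12)), (0, np.float64(19.19)), (30, np.float64(19.15))]
bed z vs y [(-60, np.float64(11.17)), (-30, np.float64(11.09)), (0, np.float64(11.05)), (30, np.float64(10.99))]
[(np.int32(59), [234.7, 126.9], [-28.8, -58.7, 18.5]), (np.int32(58), [301.8, 126.9], [30.3, -58.7, 18.5]), (np.int32(72), [287.5, 145.0], [17.9, -74.4, 18.5])]
```

View pics/w13.png

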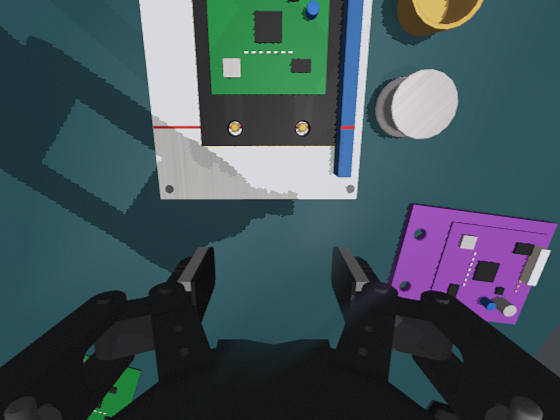

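View pics/t13.png

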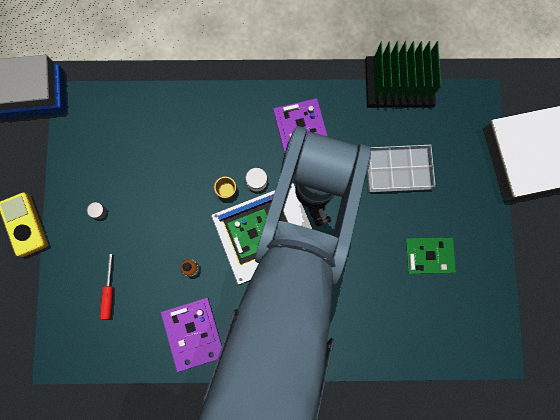

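```bash
python3 -c "
from bench import ctrl
print(ctrl.hand_in())"
```

```text
the job is handed in; nothing more can be done
None
```

I pushed the carrier home without gripping or lifting it, and handed the job in at about 17 s of the 48 s allowed. `hand_in` gave no verdict, so the result below rests on my own last checks.

- **Pushing:** I pushed the −x edge with the two open fingertips until the carrier met the blue fence, where the force rose to about 8 N. I then pushed the −y edge along the fence with both fingertips. About 33 mm short of home became zero as the holes dropped over the pins. I backed the hand off and raised it well clear.
- **Last wrist picture:** Both brass pin tops show inside their own holes, at pixels (235,127) and (302,127). The plate's top sits 8.0 to 8.2 mm above the bed at four points from y = −60 to +30 mm, which means it lies flat (the plate is 8 mm thick). I did not put a number on the hole-to-pin offset.
- **Bystanders and hand:** In the last top picture the bystanders look where they were at the start. I compared them by eye and did not measure them. The wrist force was about 1 N or less, so the hand is touching nothing.
- **A disagreement:** The text puts the fingertips 17 mm ahead of the TCP. Wrist-camera depth put them 30 mm behind it with the gripper fully open and about 24 mm behind at 0.7 opening. The scene view agreed with the fully open figure. I set the heights from the measured values, and at no point did I feel the fingertips touch the bed.

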